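Start the skewer caddy's hold-down screw

TASK

The red-cranked hold-down screw of the black skewer caddy is resting on the lip of its thread, where it only jams if turned forward. By its wooden knob, turn it backward (anticlockwise seen from above) until you feel it drop into the thread, then forward (clockwise) one full turn, and finish still gripping the knob with the crank held still there, not letting go. Leave the caddy's tray and everything else on the ledge where they are.

Things in the scene. Friction and masses are not known exactly. Their poses are not given: they have to be found in the camera images.
- boss_top (a point): Centre of the top face of the fixed dark steel threaded boss (64 mm across, 45 mm high, on an 8 mm steel foot plate). The upright screw axis passes through this point. z is up; x points from the boss along the foot plate to the caddy.
- knob_mid (a point): Middle of the upright wooden crank knob: a round post 24 mm across, 43 mm high (this point 22 mm above its foot), 50 mm from the screw axis. It spins freely on its pin, so it can be gripped from above and led round the circle without turning the hand. It rises and sinks with the screw: 50 mm above the boss top at lift 0. Crank arm and hub top lie 21 mm below this point.
- screw_lift (a joint): Height of the screw (m, up). It rests on the thread's lip at about +0.004 to +0.009 and climbs, turned backward, to +0.010, where it can drop to about 0 (0.9 to 3.5 rad from the start; a stop comes 1 rad past the drop). Turned forward after the drop it sinks 10 mm per turn (2 mm play): about -0.010 after one turn. Turned forward before the drop it jams above +0.002.
- crank_hub (a point): Top of the crank hub on the screw axis, 29 mm above the boss top at lift 0, rising and sinking with the screw. The red crank arm (16 mm wide) runs from here to the knob. Screw, crank and knob weigh 0.35 to 0.55 kg together and only their weight pulls them down: a gripping hand can hold them up, so press lightly or ease the grip to feel the drop.
- tray_pull (a point): Pull of the grey tray under the skewers at the caddy's front, 8 mm thick, 60 mm wide; the tray slides out towards the boss. The caddy is 130 x 170 x 88 mm, fixed on the foot plate, its centre 215 mm from the screw axis. Leave alone.
- fork: Steel meat fork lying flat, 325 mm long, along its x axis, up to 18 mm high; origin on the ledge near its middle. Leave alone.
- spatula: Green hard silicone spatula lying along its x axis; origin at its underside. Leave alone.
- spice_jar: Squat amber glass spice jar with black cap, 64 mm across, 70 mm high; origin at the centre of its underside. Leave alone.
- salt_tin: Salt tin, 60 mm across, 90 mm high; origin at the centre of its underside. Leave alone.
- marinade_bowl: Blue ceramic bowl, 110 mm across, 45 mm high; origin at the centre of its underside. Leave alone.
- brush: Basting brush lying along its x axis; origin at its underside. Leave alone.

How it is judged:
By the outcome, as a careful person would: the job done as asked, in the order asked, and still so for the second after the job is handed in, while the arm keeps its last pose, push and grip.
It also fails if it takes over 67 s, if anything falls off the work surface, if the arm or the gripper's body presses on something with over 40 N, if the wrist force passes 120 N, or if a joint passes its speed limit or range.

ROBOT

A 6-joint arm with a two-finger parallel gripper is mounted at the origin on the work surface. World frame = base frame: x ahead of the robot, y to its left, z up, the work surface at z = 0. Lengths are in m, angles in rad, forces in N, time in s.
With the tool pointing down it reaches from about 0.325 to 0.85 m from the base axis. Payload 15.5 kg.
Tool frame: the origin (TCP) lies midway between the tips of the shut fingers; the grasp point (between the pads) lies 19 mm behind it (env.grip_depth is the distance from the TCP to the grasp point, in m); z points along the fingers, y is the line along which they close (so a half turn about z gives the same grasp; the last joint's range is limited). The gripper opens to 91 mm and grips with 3 to 60 N. Pads are 32 mm wide; open, the fingers measure 118 mm over their backs; the gripper's body (76 mm by 178 mm) begins 60 mm behind the grasp point.
Start: joints at [-1.413, 0.494, 1.345, -0, 1.302, -0.096], TCP at [0.156, -0.605, 0.214] pointing down, gripper open.
Joint ranges: [-2.91, 2.91], [-0.82, 2.16], [0.22, 2.67], [-1.22, 4.37], [0.12, 2.79], [-3.08, 3.08]. Speed limits (rad/s): [1.89, 1.89, 2.57, 3.01, 3.01, 3.01].

INTERFACE

Orientations are given as [roll, pitch, yaw] about the fixed x, y, z axes, in that order (R = Rz(yaw) Ry(pitch) Rx(roll)).
In Python, from cell import env, imaging gives the robot as it stands.
- The arm moves only by the tool move_arm, never from a script. Its argument "deltas" is a list of rows, each an object of numbers: "jaw": the opening, from 0 (shut) to 1 (fully open); "dx", "dy", "dz": the shift along the world's x, y, z in cm; "wx", "wy", "wz": the turn, a rotation vector about the world's x, y, z in rad. A call has exactly 5 rows; each row shifts and turns the commanded pose from where the row before left it; what a row does not reach is not made up. A row lasts 1/10 s, in which the tool goes at most 50 mm and 8.59 degrees, less where a joint would pass 70% of its speed; a pose out of reach is approached as far as the arm can. A call with a gripper value outside its range is refused whole. The fingers move at their own pace and stop on an object; "grip_force" is the grip in N (left out, the last holds). Time passes only in rows, so rows that do not move let the fingers close, or fill a call up. It gives the time, the measured TCP pose, the force and the opening at its end, in the units of the state.
- env.observe(): the state, without advancing time (a new reading comes with each control period).
- imaging.read_camera(name): name is "scene" or "top" or "wrist"; returns the picture (400x640x3 uint8, red, green, blue); there is no depth.
- imaging.camera_info(name): a dict with "camera_matrix" (3x3 intrinsics, pixels), "R" (3x3) and "t" (3): a world point X has camera coordinates R X + t. Camera axes: x right, y down, z forward; pixel columns grow to the right and rows downward; lengths in m; the calibration is good to about 2 mm. The wrist camera is an equidistant fisheye: a pixel r from the principal point sees the ray r / f radians off the axis. A picture is of the moment at which its call begins: read the wrist's pose just before it. camera_info takes no time and is no camera call; for the wrist camera it gives the pose at the moment of the call.
- env.finish_job(): hands the job in, once; it reports no verdict.
The state is a dict: "time_s": time; "q": joint angles; "joint_velocities": joint speeds; "tau": joint torques, N m; "position": TCP position; "orientation": TCP orientation; "ft_force": force on the tool from outside, world axes, zero at the start; "ft_torque": the same for the moment, N m; "opening": finger opening in m.
Only numpy, scipy, OpenCV 4.12 (cv2) and the standard library are available. Lean on these libraries where they do the work, as an engineer would, in place of code of your own. Each camera call takes 0.05 s, during which the arm holds its last target. There are 200 camera calls.

## Working session

There is one attempt and no reset: what is moved stays moved. The work goes in short steps, Python scripts to look and compute and a tool call to move; the robot and the scene stay as the last step left them, time stands still between calls to the robot, and variables do not carry over. Pictures are saved under pics/ and viewed, on a budget of 10 in all, crops included, one or two more only if the job needs it, and the job is handed in when it is done.

Besides the shell and the picture viewer there is one more tool, called after "Call:" as name(argument=value, ...), one argument or row to a line, values as JSON. move_arm: Moves the arm, as the interface text tells. Its arguments: {"type":"object","properties":{"deltas":{"type":"array","items":{"type":"object","properties":{"jaw":{"type":"number"},"dx":{"type":"number"},"dy":{"type":"number"},"dz":{"type":"number"},"wx":{"type":"number"},"wy":{"type":"number"},"wz":{"type":"number"}}}},"grip_force":{"type":"number"}},"required":["deltas"]}

```bash
ls; mkdir -p pics; python3 - <<'E'
from cell import env, imaging
import cv2, numpy as np
for n in ("scene","top"):
    im=imaging.read_camera(n); np.save(f"pics/{n}.npy",im); cv2.imwrite(f"pics/{n}1.png",im[:,:,::-1])
    i=imaging.camera_info(n); print(n,i)
s=env.observe(); print(s)
E
```

```text
pics
scene {'camera_matrix': array([[388.89007809,   0.        , 321.91407063],
       [  0.        , 388.89007809, 195.59343091],
       [  0.        ,   0.        ,   1.        ]]), 'R': array([[-0.55396835,  0.83237723,  0.01634675],
       [ 0.63186589,  0.43314569, -0.64275213],
       [-0.54209276, -0.34573539, -0.76589978]]), 't': array([ 0.27933788, -0.24793439,  1.97362543])}
top {'camera_matrix': array([[491.75487266,   0.        , 318.08361478],
       [  0.        , 491.75487266, 194.26725555],
       [  0.        ,   0.        ,   1.        ]]), 'R': array([[ 0.01094434, -0.99993609,  0.00283494],
       [-0.98883224, -0.01124413, -0.14860812],
       [ 0.1486305 , -0.00117686, -0.9888921 ]]), 't': array([-0.02692645,  0.51125305,  1.79432034])}
{'time_s': 0.1, 'q': array([-1.41346770e+00,  4.94100963e-01,  1.34607682e+00,  1.40781778e-06,
        1.30253230e+00, -9.55201758e-02]), 'joint_velocities': array([-0.00106374, -0.00202256, -0.00210364, -0.0005602 , -0.00033481,
       -0.00052321]), 'tau': array([ 1.81868090e-04, -8.80239058e+01, -3.82545590e+01,  7.07519450e-02,
        4.82958835e-02, -3.86693830e-05]), 'position': array([ 0.156287  , -0.60477434,  0.2134078 ]), 'orientation': array([-3.14048045e+00, -1.07925469e-04,  2.52848369e-01]), 'ft_force': array([0.22380352, 0.42449649, 0.48257802]), 'ft_torque': array([ 0.01872175,  0.05964988, -0.00147737]), 'opening': 0.09170714406039031}
```

View pics/scene1.png

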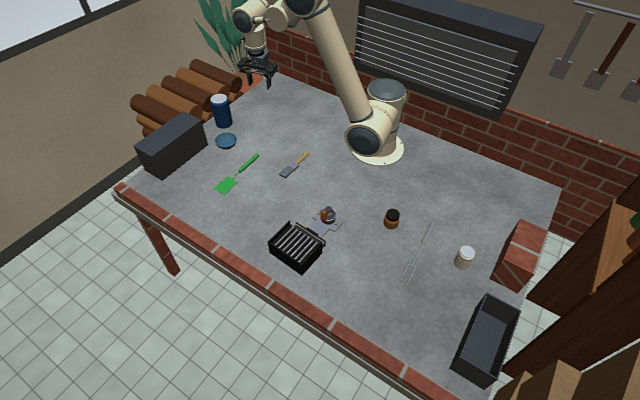

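View pics/top1.png

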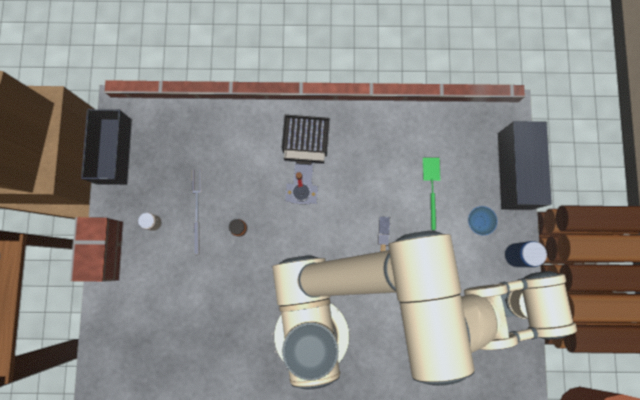

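The top view shows the caddy at about (305,138), the boss at (301,191) and the knob at about (299,175), pointing towards the caddy. I'll enlarge both views and compute points.

```bash
cat > h.py <<'E'
from cell import env, imaging
import numpy as np, cv2
def ray(i,uv):
    d=np.linalg.inv(i["camera_matrix"])@np.array([uv[0],uv[1],1.]); R=np.array(i["R"])
    return -R.T@i["t"], R.T@d
def onz(i,uv,z):
    o,d=ray(i,uv); return o+d*(z-o[2])/d[2]
def proj(i,X):
    p=i["camera_matrix"]@(i["R"]@np.array(X)+i["t"]); return p[:2]/p[2]
E
python3 - <<'E'
from h import *
i=imaging.camera_info("top")
for n,uv,z in (("knob",(299,175),.11),("hub",(301,191),.09),("caddy",(305,138),.09)): print(n,onz(i,uv,z))
t=np.load("pics/top.npy")[110:210,260:350]; s=np.load("pics/scene.npy")[190:280,260:360]
a=cv2.resize(t,None,fx=4.4,fy=5,interpolation=2); a=cv2.resize(t,(405,450),interpolation=cv2.INTER_CUBIC); b=cv2.resize(s,(395,450)[::1],interpolation=cv2.INTER_CUBIC)
cv2.imwrite("pics/crop.png",np.hstack([a,b])[:,:,::-1])
E
```

```text
knob [0.5700876  0.04832486 0.11      ]
hub [0.51500882 0.04086828 0.09      ]
caddy [0.71275094 0.02932048 0.09      ]
```

View pics/crop.png

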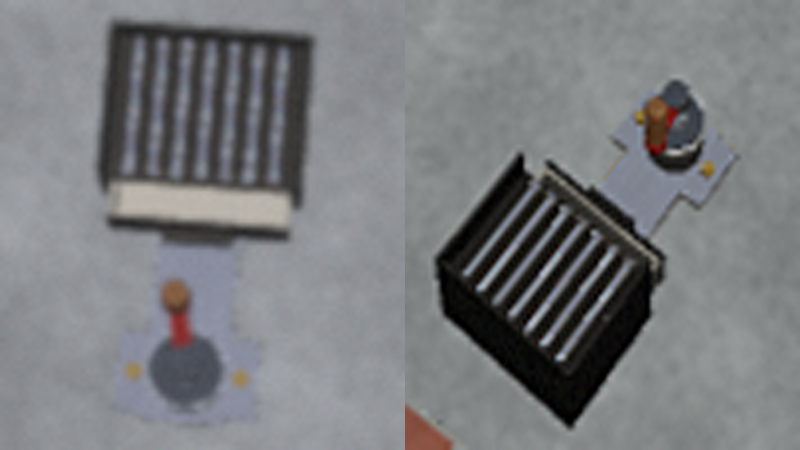

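Call:
move_arm(
  deltas=[
    {"dx": 1.8, "dy": 3.25, "dz": 0.5},
    {"dx": 1.8, "dy": 3.25, "dz": 0.5},
    {"dx": 1.8, "dy": 3.25, "dz": 0.5},
    {"dx": 1.8, "dy": 3.25, "dz": 0.5},
    {"dx": 1.8, "dy": 3.25, "dz": 0.5},
  ],
)

```text
validation failed for argument at $.de...
```

Call:
move_arm(
  deltas=[
    {"dx": 1.8, "dy": 3.25, "dz": 0.5},
    {"dx": 1.8, "dy": 3.25, "dz": 0.5},
    {"dx": 1.8, "dy": 3.25, "dz": 0.5},
    {"dx": 1.8, "dy": 3.25, "dz": 0.5},
    {"dx": 1.8, "dy": 3.25, "dz": 0.5},
  ],
)

```text
validation failed for argument at $.de...
```

Call:
move_arm(
  deltas=[
    {"dx": 1.8, "dy": 3.25},
    {"dx": 1.8, "dy": 3.25},
    {"dx": 1.8, "dy": 3.25},
    {"dx": 1.8, "dy": 3.25},
    {"dx": 1.8, "dy": 3.25},
  ],
)

```text
validation failed for argument at $.de...
```

Call:
move_arm(
  deltas=[
    {"dx": 1.8, "dy": 3.25},
    {"dx": 1.8, "dy": 3.25},
    {"dx": 1.8, "dy": 3.25},
    {"dx": 1.4, "dy": 3.0},
    {},
  ],
)

```text
validation failed for argument at $.de...
```

```bash
python3 - <<'E'
from h import *
s=env.observe(); print(s["position"],s["orientation"],s["ft_force"],s["time_s"])
i=imaging.camera_info("wrist"); im=imaging.read_camera("wrist"); print(i)
np.save("pics/w.npy",im); np.save("pics/wi.npy",i,allow_pickle=True)
cv2.imwrite("pics/w1.png",im[:,:,::-1])
E
```

```text
[ 0.156287   -0.60477434  0.2134078 ] [-3.14048045e+00 -1.07925469e-04  2.52848369e-01] [0.22380352 0.42449649 0.48257802] 0.1
{'camera_matrix': array([[309.70691629,   0.        , 320.28580014],
       [  0.        , 309.70691629, 200.56550873],
       [  0.        ,   0.        ,   1.        ]]), 'R': array([[ 0.25036603, -0.96814978, -0.00168732],
       [-0.9338159 , -0.24194649,  0.26353324],
       [-0.25554789, -0.06440413, -0.96464884]]), 't': array([-0.62464732, -0.02963312,  0.39050121])}
```

View pics/w1.png

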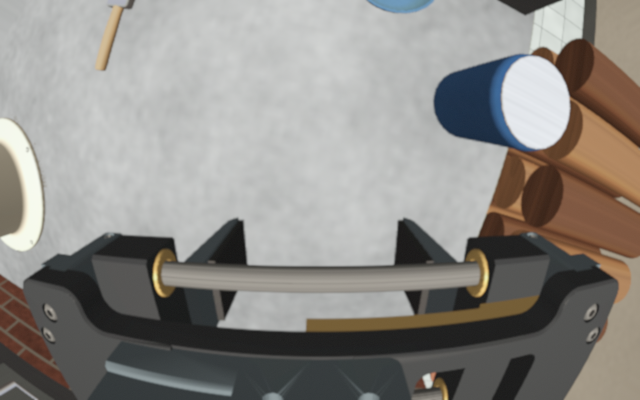

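The wrist camera sits about 75 mm ahead of the tool and looks forward. This picture, still from the start pose, shows only the blue bin at (505,100). The moves need all fields filled in.

Call:
move_arm(
  deltas=[
    {"dx": 1.5, "dy": 3.25, "dz": 0.5, "wx": 0, "wy": 0, "wz": 0, "jaw": 1},
    {"dx": 1.5, "dy": 3.25, "dz": 0.5, "wx": 0, "wy": 0, "wz": 0, "jaw": 1},
    {"dx": 1.5, "dy": 3.25, "dz": 0.5, "wx": 0, "wy": 0, "wz": 0, "jaw": 1},
    {"dx": 1.5, "dy": 3.25, "dz": 0.5, "wx": 0, "wy": 0, "wz": 0, "jaw": 1},
    {"dx": 1.5, "dy": 3.25, "dz": 0.5, "wx": 0, "wy": 0, "wz": 0, "jaw": 1},
  ],
)

```text
time_s: 0.65
position: [0.2316, -0.4412, 0.239]
orientation: [-3.141, -0.0, 0.253]
ft_force: [1.0, -0.2, 0.8]
opening: 0.0914
```

Call:
move_arm(
  deltas=[
    {"dx": 1.5, "dy": 3.25, "dz": 0, "wx": 0, "wy": 0, "wz": 0, "jaw": 1},
    {"dx": 1.5, "dy": 3.25, "dz": 0, "wx": 0, "wy": 0, "wz": 0, "jaw": 1},
    {"dx": 1.5, "dy": 3.25, "dz": 0, "wx": 0, "wy": 0, "wz": 0, "jaw": 1},
    {"dx": 1.5, "dy": 3.25, "dz": 0, "wx": 0, "wy": 0, "wz": 0, "jaw": 1},
    {"dx": 1.5, "dy": 3.25, "dz": 0, "wx": 0, "wy": 0, "wz": 0, "jaw": 1},
  ],
)

```text
time_s: 1.15
position: [0.3066, -0.2787, 0.2389]
orientation: [-3.142, -0.0, 0.252]
ft_force: [0.0, -0.2, -0.0]
opening: 0.0913
```

Call:
move_arm(
  deltas=[
    {"dx": 1.6, "dy": 3.25, "dz": 0, "wx": 0, "wy": 0, "wz": 0, "jaw": 1},
    {"dx": 1.6, "dy": 3.25, "dz": 0, "wx": 0, "wy": 0, "wz": 0, "jaw": 1},
    {"dx": 1.6, "dy": 3.25, "dz": 0, "wx": 0, "wy": 0, "wz": 0, "jaw": 1},
    {"dx": 1.6, "dy": 3.25, "dz": 0, "wx": 0, "wy": 0, "wz": 0, "jaw": 1},
    {"dx": 1.6, "dy": 3.25, "dz": 0, "wx": 0, "wy": 0, "wz": 0, "jaw": 1},
  ],
)

```text
time_s: 1.65
position: [0.3867, -0.1162, 0.239]
orientation: [3.142, -0.0, 0.253]
ft_force: [1.1, -0.9, 0.0]
opening: 0.0914
```

Call:
move_arm(
  deltas=[
    {"dx": 1.6, "dy": 3.25, "dz": 0, "wx": 0, "wy": 0, "wz": 0, "jaw": 1},
    {"dx": 1.6, "dy": 3.25, "dz": 0, "wx": 0, "wy": 0, "wz": 0, "jaw": 1},
    {"dx": 1.6, "dy": 3.25, "dz": 0, "wx": 0, "wy": 0, "wz": 0, "jaw": 1},
    {"dx": 1.6, "dy": 3.25, "dz": 0, "wx": 0, "wy": 0, "wz": 0, "jaw": 1},
    {"dx": 0, "dy": 0, "dz": 0, "wx": 0, "wy": 0, "wz": 0, "jaw": 1},
  ],
)

```text
time_s: 2.15
position: [0.4516, 0.0154, 0.2388]
orientation: [-3.141, -0.001, 0.256]
ft_force: [-0.1, -1.3, 0.1]
opening: 0.091
```

```bash
python3 - <<'E'
from h import *
s=env.observe(); print(s["position"],s["orientation"],s["ft_force"],s["time_s"])
i=imaging.camera_info("wrist"); im=imaging.read_camera("wrist"); print(i["R"],i["t"])
np.save("pics/w.npy",im); np.save("pics/wi.npy",i,allow_pickle=True)
cv2.imwrite("pics/w2.png",im[:,:,::-1])
E
```

```text
[0.45164942 0.01540236 0.23883549] [-3.14103313e+00 -7.76030514e-04  2.55992769e-01] [-0.10706844 -1.27373212  0.07784837] 2.15
[[ 0.25341846 -0.96735601 -0.00120033]
 [-0.93324873 -0.24480958  0.26289748]
 [-0.25460931 -0.06550287 -0.96482303]] [-0.09960742  0.38948167  0.53008319]
```

View pics/w2.png

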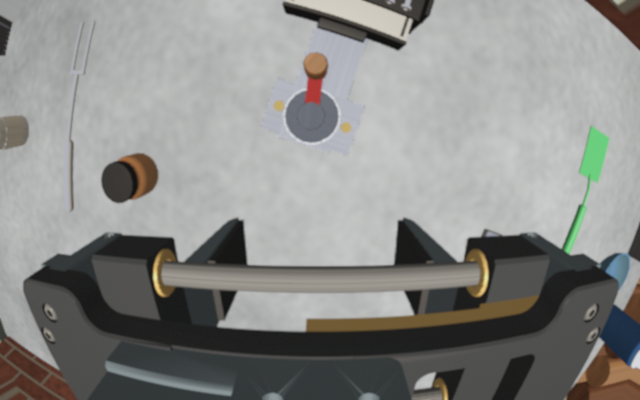

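The wrist view shows the boss disc at about (312,116), the knob's top at about (316,60) and the red arm between them. I'll measure these with masks.

```bash
cat >> h.py <<'E'
def wray(i,uv):
    K=i["camera_matrix"]; p=(np.array(uv)-K[:2,2])/K[0,0]; r=np.hypot(*p)
    c=np.array([*(p/r*np.sin(r)),np.cos(r)]); return -i["R"].T@i["t"], i["R"].T@c
def wz(i,uv,z):
    o,d=wray(i,uv); return o+d*(z-o[2])/d[2]
E
python3 - <<'E'
from h import *
im=np.load("pics/w.npy"); i=np.load("pics/wi.npy",allow_pickle=True).item()
c=cv2.resize(im[30:170,240:390],(750,600)[:2] if 0 else (600,560),interpolation=cv2.INTER_CUBIC)
cv2.imwrite("pics/w2c.png",c[:,:,::-1])
hsv=cv2.cvtColor(im,cv2.COLOR_RGB2HSV)
def blobs(m,n):
    k,l,st,ce=cv2.connectedComponentsWithStats(m.astype(np.uint8))
    for j in range(1,k):
        if st[j,4]>15 and 270<ce[j,0]<360 and ce[j,1]<160: print(n,st[j],ce[j])
h,s,v=[hsv[...,k].astype(int) for k in range(3)]
blobs((h>5)&(h<18)&(s>90)&(v>60),"wood"); blobs(((h<5)|(h>174))&(s>120),"red"); blobs((v<125)&(s<90)&(v>20),"dark")
E
```

```text
wood [304  53  23  26 459] [315.31590414  65.71023965]
red [305  77  17  27 324] [313.48148148  90.4382716 ]
dark [ 283    2  123   48 1383] [343.19595083  26.10845987]
dark [ 287   92   50   49 1773] [311.35645798 117.70614777]
```

View pics/w2c.png

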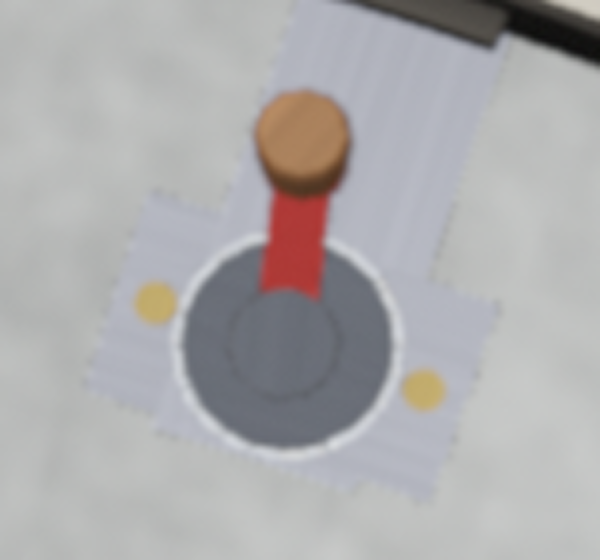

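```bash
python3 - <<'E'
from h import *
i=np.load("pics/wi.npy",allow_pickle=True).item()
f=lambda x,y:(240+x/4,30+y/4)
b=wz(i,f(288,342),.053); print("boss",b, "dia",np.linalg.norm(wz(i,f(173,342),.053)-wz(i,f(403,342),.053)),np.linalg.norm(wz(i,f(182,342),.053)-wz(i,f(394,342),.053)))
for l in (0,.005,.009):
    h=wz(i,f(285,342),.082+l); k=wz(i,f(303,136),.124+l); print(l,"hub",h,"knob",k,"r",np.linalg.norm((k-b)[:2]),np.linalg.norm((k-h)[:2]), "top dia",np.linalg.norm(wz(i,f(257,136),.124+l)-wz(i,f(349,136),.124+l)))
bolts=wz(i,f(155,303),.008)-wz(i,f(423,390),.008); print(np.arctan2(bolts[1],bolts[0])-np.pi/2)
t=imaging.camera_info("top"); print(onz(t,(298.9,175.8),.13), onz(t,(301.3,192),.053))
E
```

```text
boss [0.52419515 0.04401221 0.053     ] dia 0.0654867537032804 0.060336460509645785
0 hub [0.52395956 0.04393113 0.082     ] knob [0.57128459 0.05077723 0.124     ] r 0.047572897673173145 0.04781764937323184 top dia 0.02081241942526938
0.005 hub [0.52395543 0.04377489 0.087     ] knob [0.57044937 0.05047781 0.129     ] r 0.04670392253183659 0.046974622942964735 top dia 0.020447190794495928
0.009 hub [0.52395213 0.04364989 0.091     ] knob [0.56978119 0.05023828 0.133     ] r 0.04600924523053802 0.0463002099612306 top dia 0.020155007889877168
-0.0656284237678455
[0.56338589 0.04785778 0.13      ] [0.51707612 0.04095827 0.053     ]
```

```bash
python3 - <<'E'
from h import *
i=imaging.camera_info("scene"); f=lambda x,y:(260+(x-405)/3.95,190+y/5)
print("knob top",onz(i,f(656,104),.13),"hubtop",onz(i,f(678,90),.087))
s=np.load("pics/scene.npy"); hsv=cv2.cvtColor(s[195:235,305:345],cv2.COLOR_RGB2HSV).astype(int)
j=imaging.camera_info("top")
o1,d1=ray(i,f(656,104)); o2,d2=ray(j,(298.9,175.8)); A=np.stack([d1,-d2],1); x=np.linalg.lstsq(A,o2-o1,rcond=None)[0]
print(o1+d1*x[0],o2+d2*x[1])
w=np.load("pics/wi.npy",allow_pickle=True).item(); o2,d2=wray(w,(315.75,64)); A=np.stack([d1,-d2],1); x=np.linalg.lstsq(A,o2-o1,rcond=None)[0]
print(o1+d1*x[0],o2+d2*x[1]); e=env.observe(); print(e["position"],e["orientation"],e["time_s"])
E
```

```text
knob top [0.58121528 0.05642325 0.13      ] hubtop [0.52781939 0.04964799 0.087     ]
[0.56766457 0.04794124 0.10937661] [0.56728097 0.04866172 0.10933234]
[0.57258353 0.05102024 0.11686298] [0.57247789 0.05120502 0.1168564 ]
[0.45073868 0.0138954  0.23870866] [-3.14142025e+00  1.63654133e-04  2.55860818e-01] 2.2
```

Radius and direction are consistent at about 8° to world x. I estimate the axis at (.524,.044) and the knob at (.573,.051), so I'll go above the knob.

Call:
move_arm(
  deltas=[
    {"dx": 3, "dy": 1, "dz": -1, "wx": 0, "wy": 0, "wz": 0, "jaw": 1},
    {"dx": 3, "dy": 1, "dz": -2, "wx": 0, "wy": 0, "wz": 0, "jaw": 1},
    {"dx": 3, "dy": 1, "dz": -2, "wx": 0, "wy": 0, "wz": 0, "jaw": 1},
    {"dx": 3, "dy": 0.8, "dz": -2, "wx": 0, "wy": 0, "wz": 0, "jaw": 1},
    {"dx": 0.3, "dy": 0, "dz": -1, "wx": 0, "wy": 0, "wz": 0, "jaw": 1},
  ],
)

```text
time_s: 2.7
position: [0.5753, 0.0501, 0.157]
orientation: [-3.141, 0.0, 0.253]
ft_force: [-0.4, -0.3, 0.7]
opening: 0.0913
```

```bash
python3 - <<'E'
from h import *
s=env.observe(); print(s["position"],s["orientation"],s["ft_force"],s["time_s"])
i=imaging.camera_info("wrist"); im=imaging.read_camera("wrist")
hsv=cv2.cvtColor(im,cv2.COLOR_RGB2HSV); h,sa,v=[hsv[...,k].astype(int) for k in range(3)]
for z,p in ((.131,(.573,.051)),(.087,(.524,.044))):
    c=i["R"]@np.array([*p,z])+i["t"]; r=np.arctan2(np.hypot(c[0],c[1]),c[2]); print("expect px",i["camera_matrix"][:2,2]+309.7*r*c[:2]/np.hypot(c[0],c[1]))
cv2.imwrite("pics/w3.png",im[:,:,::-1])
E
```

```text
[0.5752715  0.05007323 0.15698243] [-3.14147638e+00  4.48258353e-04  2.52625980e-01] [-0.41002617 -0.26294864  0.68701272] 2.7
expect px [317.62222919 233.08432097]
expect px [311.92847739 267.22596565]
```

View pics/w3.png

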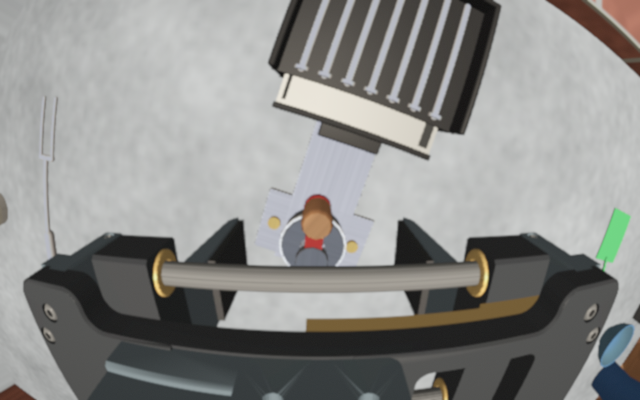

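The knob's top centre appears at about (317,223), against an expected (317.6,233).

```bash
python3 - <<'E'
from h import *
i=imaging.camera_info("wrist"); im=cv2.imread("pics/w3.png")[:,:,::-1]
for uv in ((317,221),(317,224),(317,228)): print(wz(i,uv,.131))
hsv=cv2.cvtColor(im.copy(),cv2.COLOR_RGB2HSV)
for y in range(190,256,2): print(y,hsv[y,317],end=" ")
E
```

```text
[0.5796585  0.05326611 0.131     ]
[0.57759993 0.05274154 0.131     ]
[0.57483261 0.0520366  0.131     ]
190 [113  15 203] 192 [115  15 200] 194 [170  38 141] 196 [  2 173 153] 198 [  8 154 129] 200 [ 13 142 108] 202 [ 13 140 111] 204 [ 12 141 112] 206 [ 13 143 112] 208 [ 12 140 118] 210 [ 13 139 139] 212 [ 13 131 161] 214 [ 14 116 180] 216 [ 14 114 177] 218 [ 14 115 175] 220 [ 14 115 177] 222 [ 14 113 178] 224 [ 14 114 179] 226 [ 14 113 179] 228 [ 14 113 179] 230 [ 14 112 180] 232 [ 14 113 180] 234 [ 14 113 178] 236 [ 14 114 175] 238 [ 11 126 176] 240 [  3 164 180] 242 [  1 172 181] 244 [  1 173 181] 246 [  1 173 180] 248 [  0 122 144] 250 [120  15 116] 252 [109  29 124] 254 [109  29 124]
```

Call:
move_arm(
  deltas=[
    {"dx": 0.1, "dy": 0.2, "dz": -1.5, "wx": 0, "wy": 0, "wz": 0, "jaw": 1},
    {"dx": 0, "dy": 0, "dz": -1.5, "wx": 0, "wy": 0, "wz": 0, "jaw": 1},
    {"dx": 0, "dy": 0, "dz": -1.5, "wx": 0, "wy": 0, "wz": 0, "jaw": 0.6},
    {"dx": 0, "dy": 0, "dz": -1.5, "wx": 0, "wy": 0, "wz": 0, "jaw": 0.5},
    {"dx": 0, "dy": 0, "dz": 0, "wx": 0, "wy": 0, "wz": 0, "jaw": 0.4},
  ],
  grip_force=10,
)

```text
time_s: 3.25
position: [0.5723, 0.0515, 0.098]
orientation: [-3.141, 0.003, 0.252]
ft_force: [0.2, -0.0, 0.1]
opening: 0.0704
```

Call:
move_arm(
  deltas=[
    {"dx": 0, "dy": 0, "dz": 0, "wx": 0, "wy": 0, "wz": 0, "jaw": 0.1},
    {"dx": 0, "dy": 0, "dz": 0, "wx": 0, "wy": 0, "wz": 0, "jaw": 0.1},
    {"dx": 0, "dy": 0, "dz": 0, "wx": 0, "wy": 0, "wz": 0, "jaw": 0.1},
    {"dx": 0, "dy": 0, "dz": 0, "wx": 0, "wy": 0, "wz": 0, "jaw": 0.1},
    {"dx": 0, "dy": 0, "dz": 0, "wx": 0, "wy": 0, "wz": 0, "jaw": 0.1},
  ],
  grip_force=10,
)

```text
time_s: 3.75
position: [0.5744, 0.0524, 0.0992]
orientation: [3.141, -0.0, 0.253]
ft_force: [-0.4, 0.1, -0.6]
opening: 0.0303
```

Call:
move_arm(
  deltas=[
    {"dx": 0, "dy": 0, "dz": 0, "wx": 0, "wy": 0, "wz": 0, "jaw": 0.1},
    {"dx": 0, "dy": 0, "dz": 0, "wx": 0, "wy": 0, "wz": 0, "jaw": 0.1},
    {"dx": 0, "dy": 0, "dz": 0, "wx": 0, "wy": 0, "wz": 0, "jaw": 0.1},
    {"dx": 0, "dy": 0, "dz": 0, "wx": 0, "wy": 0, "wz": 0, "jaw": 0.1},
    {"dx": 0, "dy": 0, "dz": 0, "wx": 0, "wy": 0, "wz": 0, "jaw": 0.1},
  ],
  grip_force=10,
)

```text
time_s: 4.25
position: [0.5744, 0.0524, 0.099]
orientation: [3.142, -0.0, 0.253]
ft_force: [0.2, 2.1, 1.2]
opening: 0.0234
```

```bash
python3 - <<'E'
import numpy as np
t=.14+.1*np.arange(0,115); p=5*np.stack([np.cos(t),np.sin(t)],1); d=np.diff(p,axis=0)
for k in range(0,70): print(k,f"{t[k]:.2f}",d[k].round(2).tolist(),end=";" if k%5<4 else "\n")
E
```

```text
0 0.14 [-0.09, 0.49];1 0.24 [-0.14, 0.48];2 0.34 [-0.19, 0.46];3 0.44 [-0.24, 0.44];4 0.54 [-0.28, 0.42]
5 0.64 [-0.32, 0.39];6 0.74 [-0.36, 0.35];7 0.84 [-0.39, 0.31];8 0.94 [-0.42, 0.27];9 1.04 [-0.44, 0.23]
10 1.14 [-0.46, 0.19];11 1.24 [-0.48, 0.14];12 1.34 [-0.49, 0.09];13 1.44 [-0.5, 0.04];14 1.54 [-0.5, -0.01]
15 1.64 [-0.5, -0.06];16 1.74 [-0.49, -0.11];17 1.84 [-0.47, -0.16];18 1.94 [-0.46, -0.2];19 2.04 [-0.43, -0.25]
20 2.14 [-0.41, -0.29];21 2.24 [-0.38, -0.33];22 2.34 [-0.34, -0.37];23 2.44 [-0.3, -0.4];24 2.54 [-0.26, -0.43]
25 2.64 [-0.22, -0.45];26 2.74 [-0.17, -0.47];27 2.84 [-0.12, -0.48];28 2.94 [-0.08, -0.49];29 3.04 [-0.03, -0.5]
30 3.14 [0.02, -0.5];31 3.24 [0.07, -0.49];32 3.34 [0.12, -0.48];33 3.44 [0.17, -0.47];34 3.54 [0.22, -0.45]
35 3.64 [0.26, -0.43];36 3.74 [0.3, -0.4];37 3.84 [0.34, -0.37];38 3.94 [0.37, -0.33];39 4.04 [0.41, -0.29]
40 4.14 [0.43, -0.25];41 4.24 [0.46, -0.2];42 4.34 [0.47, -0.16];43 4.44 [0.49, -0.11];44 4.54 [0.5, -0.06]
45 4.64 [0.5, -0.01];46 4.74 [0.5, 0.04];47 4.84 [0.49, 0.09];48 4.94 [0.48, 0.14];49 5.04 [0.46, 0.18]
50 5.14 [0.44, 0.23];51 5.24 [0.42, 0.27];52 5.34 [0.39, 0.31];53 5.44 [0.36, 0.35];54 5.54 [0.32, 0.38]
55 5.64 [0.28, 0.41];56 5.74 [0.24, 0.44];57 5.84 [0.19, 0.46];58 5.94 [0.14, 0.48];59 6.04 [0.1, 0.49]
60 6.14 [0.05, 0.5];61 6.24 [-0.0, 0.5];62 6.34 [-0.05, 0.5];63 6.44 [-0.1, 0.49];64 6.54 [-0.15, 0.48]
65 6.64 [-0.2, 0.46];66 6.74 [-0.24, 0.44];67 6.84 [-0.29, 0.41];68 6.94 [-0.32, 0.38];69 7.04 [-0.36, 0.35]
```

Call:
move_arm(
  deltas=[
    {"dx": -0.1, "dy": 0.49, "dz": 0.01, "wx": 0, "wy": 0, "wz": 0, "jaw": 0.1},
    {"dx": -0.14, "dy": 0.48, "dz": 0.01, "wx": 0, "wy": 0, "wz": 0, "jaw": 0.1},
    {"dx": -0.19, "dy": 0.46, "dz": 0.01, "wx": 0, "wy": 0, "wz": 0, "jaw": 0.1},
    {"dx": 0, "dy": 0, "dz": 0, "wx": 0, "wy": 0, "wz": 0, "jaw": 0.1},
    {"dx": 0, "dy": 0, "dz": 0, "wx": 0, "wy": 0, "wz": 0, "jaw": 0.1},
  ],
  grip_force=10,
)

```text
time_s: 4.75
position: [0.57, 0.0672, 0.0993]
orientation: [-3.141, -0.0, 0.253]
ft_force: [1.5, 1.7, 2.5]
opening: 0.0236
```

Call:
move_arm(
  deltas=[
    {"dx": -0.24, "dy": 0.44, "dz": 0.01, "wx": 0, "wy": 0, "wz": 0, "jaw": 0.1},
    {"dx": -0.28, "dy": 0.42, "dz": 0.01, "wx": 0, "wy": 0, "wz": 0, "jaw": 0.1},
    {"dx": -0.32, "dy": 0.39, "dz": 0.01, "wx": 0, "wy": 0, "wz": 0, "jaw": 0.1},
    {"dx": -0.36, "dy": 0.35, "dz": 0.01, "wx": 0, "wy": 0, "wz": 0, "jaw": 0.1},
    {"dx": 0, "dy": 0, "dz": 0, "wx": 0, "wy": 0, "wz": 0, "jaw": 0.1},
  ],
  grip_force=8,
)

```text
time_s: 5.25
position: [0.5575, 0.0835, 0.0998]
orientation: [-3.141, -0.0, 0.253]
ft_force: [1.8, 4.5, 5.7]
opening: 0.0236
```

Call:
move_arm(
  deltas=[
    {"dx": -0.39, "dy": 0.31, "dz": 0, "wx": 0, "wy": 0, "wz": 0, "jaw": 0.1},
    {"dx": -0.42, "dy": 0.27, "dz": 0, "wx": 0, "wy": 0, "wz": 0, "jaw": 0.1},
    {"dx": -0.44, "dy": 0.23, "dz": 0, "wx": 0, "wy": 0, "wz": 0, "jaw": 0.1},
    {"dx": 0, "dy": 0, "dz": 0, "wx": 0, "wy": 0, "wz": 0, "jaw": 0.1},
    {"dx": 0, "dy": 0, "dz": 0, "wx": 0, "wy": 0, "wz": 0, "jaw": 0.1},
  ],
  grip_force=6,
)

```text
time_s: 5.75
position: [0.5451, 0.0915, 0.0998]
orientation: [-3.141, -0.0, 0.253]
ft_force: [1.6, 5.4, 7.7]
opening: 0.0236
```

Call:
move_arm(
  deltas=[
    {"dx": -0.46, "dy": 0.22, "dz": 0, "wx": 0, "wy": 0, "wz": 0, "jaw": 0.1},
    {"dx": -0.48, "dy": 0.17, "dz": 0, "wx": 0, "wy": 0, "wz": 0, "jaw": 0.1},
    {"dx": -0.49, "dy": 0.11, "dz": 0, "wx": 0, "wy": 0, "wz": 0, "jaw": 0.1},
    {"dx": 0, "dy": 0, "dz": 0, "wx": 0, "wy": 0, "wz": 0, "jaw": 0.1},
    {"dx": 0, "dy": 0, "dz": 0, "wx": 0, "wy": 0, "wz": 0, "jaw": 0.1},
  ],
  grip_force=5,
)

```text
time_s: 6.25
position: [0.5303, 0.0961, 0.0997]
orientation: [-3.141, 0.001, 0.253]
ft_force: [-0.4, 2.3, 8.2]
opening: 0.0237
```

Call:
move_arm(
  deltas=[
    {"dx": -0.5, "dy": 0.05, "dz": 0, "wx": 0, "wy": 0, "wz": 0, "jaw": 0.1},
    {"dx": -0.5, "dy": -0.01, "dz": 0, "wx": 0, "wy": 0, "wz": 0, "jaw": 0.1},
    {"dx": -0.5, "dy": -0.06, "dz": 0, "wx": 0, "wy": 0, "wz": 0, "jaw": 0.1},
    {"dx": 0, "dy": 0, "dz": 0, "wx": 0, "wy": 0, "wz": 0, "jaw": 0.1},
    {"dx": 0, "dy": 0, "dz": 0, "wx": 0, "wy": 0, "wz": 0, "jaw": 0.1},
  ],
  grip_force=5,
)

```text
time_s: 6.75
position: [0.515, 0.0957, 0.0996]
orientation: [-3.141, 0.002, 0.253]
ft_force: [-1.5, 2.0, 7.4]
opening: 0.0237
```

Call:
move_arm(
  deltas=[
    {"dx": -0.49, "dy": -0.11, "dz": 0, "wx": 0, "wy": 0, "wz": 0, "jaw": 0.1},
    {"dx": -0.47, "dy": -0.16, "dz": 0, "wx": 0, "wy": 0, "wz": 0, "jaw": 0.1},
    {"dx": -0.46, "dy": -0.2, "dz": 0, "wx": 0, "wy": 0, "wz": 0, "jaw": 0.1},
    {"dx": 0, "dy": 0, "dz": 0, "wx": 0, "wy": 0, "wz": 0, "jaw": 0.1},
    {"dx": 0, "dy": 0, "dz": 0, "wx": 0, "wy": 0, "wz": 0, "jaw": 0.1},
  ],
  grip_force=5,
)

```text
time_s: 7.25
position: [0.5007, 0.091, 0.0996]
orientation: [-3.141, 0.002, 0.253]
ft_force: [-1.0, 1.5, 7.8]
opening: 0.0237
```

Call:
move_arm(
  deltas=[
    {"dx": -0.43, "dy": -0.25, "dz": 0, "wx": 0, "wy": 0, "wz": 0, "jaw": 0.1},
    {"dx": -0.41, "dy": -0.29, "dz": 0, "wx": 0, "wy": 0, "wz": 0, "jaw": 0.1},
    {"dx": -0.38, "dy": -0.33, "dz": 0, "wx": 0, "wy": 0, "wz": 0, "jaw": 0.1},
    {"dx": 0, "dy": 0, "dz": 0, "wx": 0, "wy": 0, "wz": 0, "jaw": 0.1},
    {"dx": 0, "dy": 0, "dz": 0, "wx": 0, "wy": 0, "wz": 0, "jaw": 0.1},
  ],
  grip_force=5,
)

```text
time_s: 7.75
position: [0.4883, 0.0822, 0.0995]
orientation: [-3.141, 0.002, 0.253]
ft_force: [-2.0, 0.4, 6.4]
opening: 0.0237
```

Call:
move_arm(
  deltas=[
    {"dx": -0.34, "dy": -0.37, "dz": 0, "wx": 0, "wy": 0, "wz": 0, "jaw": 0.1},
    {"dx": -0.3, "dy": -0.4, "dz": 0, "wx": 0, "wy": 0, "wz": 0, "jaw": 0.1},
    {"dx": -0.26, "dy": -0.43, "dz": 0, "wx": 0, "wy": 0, "wz": 0, "jaw": 0.1},
    {"dx": 0, "dy": 0, "dz": 0, "wx": 0, "wy": 0, "wz": 0, "jaw": 0.1},
    {"dx": 0, "dy": 0, "dz": 0, "wx": 0, "wy": 0, "wz": 0, "jaw": 0.1},
  ],
  grip_force=5,
)

```text
time_s: 8.25
position: [0.479, 0.0702, 0.0994]
orientation: [-3.141, 0.003, 0.253]
ft_force: [-3.1, 1.2, 6.7]
opening: 0.0242
```

Call:
move_arm(
  deltas=[
    {"dx": -0.22, "dy": -0.45, "dz": 0, "wx": 0, "wy": 0, "wz": 0, "jaw": 0.1},
    {"dx": -0.17, "dy": -0.47, "dz": 0, "wx": 0, "wy": 0, "wz": 0, "jaw": 0.1},
    {"dx": -0.12, "dy": -0.48, "dz": 0, "wx": 0, "wy": 0, "wz": 0, "jaw": 0.1},
    {"dx": 0, "dy": 0, "dz": 0, "wx": 0, "wy": 0, "wz": 0, "jaw": 0.1},
    {"dx": 0, "dy": 0, "dz": 0, "wx": 0, "wy": 0, "wz": 0, "jaw": 0.1},
  ],
  grip_force=5,
)

```text
time_s: 8.75
position: [0.4738, 0.0561, 0.0993]
orientation: [-3.141, 0.003, 0.253]
ft_force: [-3.4, -1.1, 6.9]
opening: 0.0235
```

Call:
move_arm(
  deltas=[
    {"dx": -0.08, "dy": -0.49, "dz": 0, "wx": 0, "wy": 0, "wz": 0, "jaw": 0.1},
    {"dx": -0.03, "dy": -0.5, "dz": 0, "wx": 0, "wy": 0, "wz": 0, "jaw": 0.1},
    {"dx": 0.02, "dy": -0.5, "dz": 0, "wx": 0, "wy": 0, "wz": 0, "jaw": 0.1},
    {"dx": 0, "dy": 0, "dz": 0, "wx": 0, "wy": 0, "wz": 0, "jaw": 0.1},
    {"dx": 0, "dy": 0, "dz": 0, "wx": 0, "wy": 0, "wz": 0, "jaw": 0.1},
  ],
  grip_force=5,
)

```text
time_s: 9.25
position: [0.4741, 0.0412, 0.0993]
orientation: [-3.141, 0.001, 0.252]
ft_force: [-1.0, -1.3, -3.8]
opening: 0.0237
```

Fz flipped from +7 to −3.8 N, so the screw is off the lip and hanging in the grip. I'll lower it gently with a light grip.

Call:
move_arm(
  deltas=[
    {"dx": 0, "dy": 0, "dz": -0.2, "wx": 0, "wy": 0, "wz": 0, "jaw": 0.1},
    {"dx": 0, "dy": 0, "dz": -0.2, "wx": 0, "wy": 0, "wz": 0, "jaw": 0.1},
    {"dx": 0, "dy": 0, "dz": -0.2, "wx": 0, "wy": 0, "wz": 0, "jaw": 0.1},
    {"dx": 0, "dy": 0, "dz": 0, "wx": 0, "wy": 0, "wz": 0, "jaw": 0.1},
    {"dx": 0, "dy": 0, "dz": 0, "wx": 0, "wy": 0, "wz": 0, "jaw": 0.1},
  ],
  grip_force=4,
)

```text
time_s: 9.75
position: [0.4746, 0.0414, 0.0934]
orientation: [-3.141, 0.001, 0.253]
ft_force: [-3.0, -1.4, -4.0]
opening: 0.0236
```

Call:
move_arm(
  deltas=[
    {"dx": 0, "dy": 0, "dz": -0.1, "wx": 0, "wy": 0, "wz": 0, "jaw": 0.1},
    {"dx": 0, "dy": 0, "dz": -0.1, "wx": 0, "wy": 0, "wz": 0, "jaw": 0.1},
    {"dx": 0, "dy": 0, "dz": -0.1, "wx": 0, "wy": 0, "wz": 0, "jaw": 0.1},
    {"dx": 0, "dy": 0, "dz": 0, "wx": 0, "wy": 0, "wz": 0, "jaw": 0.1},
    {"dx": 0, "dy": 0, "dz": 0, "wx": 0, "wy": 0, "wz": 0, "jaw": 0.1},
  ],
  grip_force=4,
)

```text
time_s: 10.25
position: [0.475, 0.0413, 0.0908]
orientation: [3.142, -0.0, 0.253]
ft_force: [-4.0, 1.4, 3.1]
opening: 0.0237
```

Fz is now positive after about 8.5 mm of lowering, so the screw is seated in the thread. Now the forward turn, clockwise and sinking 0.016 cm per row.

Call:
move_arm(
  deltas=[
    {"dx": -0.02, "dy": 0.5, "dz": -0.016, "wx": 0, "wy": 0, "wz": 0, "jaw": 0.1},
    {"dx": 0.03, "dy": 0.5, "dz": -0.016, "wx": 0, "wy": 0, "wz": 0, "jaw": 0.1},
    {"dx": 0.08, "dy": 0.49, "dz": -0.016, "wx": 0, "wy": 0, "wz": 0, "jaw": 0.1},
    {"dx": 0.12, "dy": 0.48, "dz": -0.016, "wx": 0, "wy": 0, "wz": 0, "jaw": 0.1},
    {"dx": 0.17, "dy": 0.47, "dz": -0.016, "wx": 0, "wy": 0, "wz": 0, "jaw": 0.1},
  ],
  grip_force=6,
)

```text
time_s: 10.75
position: [0.479, 0.0662, 0.0899]
orientation: [3.142, -0.001, 0.253]
ft_force: [-1.4, -1.5, 2.2]
opening: 0.0232
```

Call:
move_arm(
  deltas=[
    {"dx": 0.22, "dy": 0.45, "dz": -0.016, "wx": 0, "wy": 0, "wz": 0, "jaw": 0.1},
    {"dx": 0.26, "dy": 0.43, "dz": -0.016, "wx": 0, "wy": 0, "wz": 0, "jaw": 0.1},
    {"dx": 0.3, "dy": 0.4, "dz": -0.016, "wx": 0, "wy": 0, "wz": 0, "jaw": 0.1},
    {"dx": 0.34, "dy": 0.37, "dz": -0.016, "wx": 0, "wy": 0, "wz": 0, "jaw": 0.1},
    {"dx": 0.38, "dy": 0.33, "dz": -0.016, "wx": 0, "wy": 0, "wz": 0, "jaw": 0.1},
  ],
  grip_force=6,
)

```text
time_s: 11.25
position: [0.4943, 0.0857, 0.089]
orientation: [3.141, -0.001, 0.253]
ft_force: [0.5, -2.8, 0.7]
opening: 0.0235
```

Call:
move_arm(
  deltas=[
    {"dx": 0.41, "dy": 0.29, "dz": -0.016, "wx": 0, "wy": 0, "wz": 0, "jaw": 0.1},
    {"dx": 0.43, "dy": 0.25, "dz": -0.016, "wx": 0, "wy": 0, "wz": 0, "jaw": 0.1},
    {"dx": 0.46, "dy": 0.2, "dz": -0.016, "wx": 0, "wy": 0, "wz": 0, "jaw": 0.1},
    {"dx": 0.47, "dy": 0.16, "dz": -0.016, "wx": 0, "wy": 0, "wz": 0, "jaw": 0.1},
    {"dx": 0.49, "dy": 0.11, "dz": -0.016, "wx": 0, "wy": 0, "wz": 0, "jaw": 0.1},
  ],
  grip_force=6,
)

```text
time_s: 11.75
position: [0.5165, 0.0956, 0.0881]
orientation: [3.142, 0.0, 0.253]
ft_force: [-1.2, -4.2, -0.5]
opening: 0.0237
```

Forces stay small, so I'm continuing.

Call:
move_arm(
  deltas=[
    {"dx": 0.5, "dy": 0.06, "dz": -0.018, "wx": 0, "wy": 0, "wz": 0, "jaw": 0.1},
    {"dx": 0.5, "dy": 0.01, "dz": -0.018, "wx": 0, "wy": 0, "wz": 0, "jaw": 0.1},
    {"dx": 0.5, "dy": -0.04, "dz": -0.018, "wx": 0, "wy": 0, "wz": 0, "jaw": 0.1},
    {"dx": 0.49, "dy": -0.09, "dz": -0.018, "wx": 0, "wy": 0, "wz": 0, "jaw": 0.1},
    {"dx": 0.48, "dy": -0.14, "dz": -0.018, "wx": 0, "wy": 0, "wz": 0, "jaw": 0.1},
  ],
  grip_force=6,
)

```text
time_s: 12.25
position: [0.5411, 0.0936, 0.0872]
orientation: [-3.141, 0.0, 0.253]
ft_force: [-1.8, -2.9, 0.2]
opening: 0.0236
```

Call:
move_arm(
  deltas=[
    {"dx": 0.46, "dy": -0.19, "dz": -0.018, "wx": 0, "wy": 0, "wz": 0, "jaw": 0.1},
    {"dx": 0.44, "dy": -0.23, "dz": -0.018, "wx": 0, "wy": 0, "wz": 0, "jaw": 0.1},
    {"dx": 0.42, "dy": -0.27, "dz": -0.018, "wx": 0, "wy": 0, "wz": 0, "jaw": 0.1},
    {"dx": 0.39, "dy": -0.31, "dz": -0.018, "wx": 0, "wy": 0, "wz": 0, "jaw": 0.1},
    {"dx": 0.36, "dy": -0.35, "dz": -0.018, "wx": 0, "wy": 0, "wz": 0, "jaw": 0.1},
  ],
  grip_force=6,
)

```text
time_s: 12.75
position: [0.5621, 0.0799, 0.0865]
orientation: [-3.141, -0.0, 0.253]
ft_force: [-2.1, 1.2, 2.1]
opening: 0.0237
```

Call:
move_arm(
  deltas=[
    {"dx": 0.32, "dy": -0.39, "dz": -0.016, "wx": 0, "wy": 0, "wz": 0, "jaw": 0.1},
    {"dx": 0.28, "dy": -0.42, "dz": -0.016, "wx": 0, "wy": 0, "wz": 0, "jaw": 0.1},
    {"dx": 0.24, "dy": -0.44, "dz": -0.016, "wx": 0, "wy": 0, "wz": 0, "jaw": 0.1},
    {"dx": 0.19, "dy": -0.46, "dz": -0.016, "wx": 0, "wy": 0, "wz": 0, "jaw": 0.1},
    {"dx": 0.14, "dy": -0.48, "dz": -0.016, "wx": 0, "wy": 0, "wz": 0, "jaw": 0.1},
  ],
  grip_force=6,
)

```text
time_s: 13.25
position: [0.5738, 0.0578, 0.0857]
orientation: [3.141, -0.001, 0.253]
ft_force: [0.4, 2.0, 2.9]
opening: 0.0236
```

Call:
move_arm(
  deltas=[
    {"dx": 0.09, "dy": -0.49, "dz": -0.016, "wx": 0, "wy": 0, "wz": 0, "jaw": 0.1},
    {"dx": 0.05, "dy": -0.5, "dz": -0.016, "wx": 0, "wy": 0, "wz": 0, "jaw": 0.1},
    {"dx": 0, "dy": -0.5, "dz": -0.016, "wx": 0, "wy": 0, "wz": 0, "jaw": 0.1},
    {"dx": -0.05, "dy": -0.5, "dz": -0.016, "wx": 0, "wy": 0, "wz": 0, "jaw": 0.1},
    {"dx": -0.1, "dy": -0.49, "dz": -0.016, "wx": 0, "wy": 0, "wz": 0, "jaw": 0.1},
  ],
  grip_force=6,
)

```text
time_s: 13.75
position: [0.5735, 0.0328, 0.0849]
orientation: [3.141, -0.001, 0.253]
ft_force: [3.5, 0.6, 3.4]
opening: 0.0238
```

Call:
move_arm(
  deltas=[
    {"dx": -0.14, "dy": -0.48, "dz": -0.016, "wx": 0, "wy": 0, "wz": 0, "jaw": 0.1},
    {"dx": -0.19, "dy": -0.46, "dz": -0.016, "wx": 0, "wy": 0, "wz": 0, "jaw": 0.1},
    {"dx": -0.24, "dy": -0.44, "dz": -0.016, "wx": 0, "wy": 0, "wz": 0, "jaw": 0.1},
    {"dx": -0.28, "dy": -0.41, "dz": -0.016, "wx": 0, "wy": 0, "wz": 0, "jaw": 0.1},
    {"dx": -0.32, "dy": -0.38, "dz": -0.016, "wx": 0, "wy": 0, "wz": 0, "jaw": 0.1},
  ],
  grip_force=6,
)

```text
time_s: 14.25
position: [0.5615, 0.0112, 0.0841]
orientation: [3.141, -0.0, 0.253]
ft_force: [5.4, -0.6, 4.1]
opening: 0.0236
```

Call:
move_arm(
  deltas=[
    {"dx": -0.36, "dy": -0.35, "dz": -0.016, "wx": 0, "wy": 0, "wz": 0, "jaw": 0.1},
    {"dx": -0.39, "dy": -0.31, "dz": -0.016, "wx": 0, "wy": 0, "wz": 0, "jaw": 0.1},
    {"dx": -0.42, "dy": -0.27, "dz": -0.016, "wx": 0, "wy": 0, "wz": 0, "jaw": 0.1},
    {"dx": -0.44, "dy": -0.23, "dz": -0.016, "wx": 0, "wy": 0, "wz": 0, "jaw": 0.1},
    {"dx": -0.46, "dy": -0.18, "dz": -0.016, "wx": 0, "wy": 0, "wz": 0, "jaw": 0.1},
  ],
  grip_force=6,
)

```text
time_s: 14.75
position: [0.5405, -0.0023, 0.0833]
orientation: [3.141, -0.0, 0.253]
ft_force: [4.0, -3.3, 4.9]
opening: 0.0234
```

Call:
move_arm(
  deltas=[
    {"dx": -0.48, "dy": -0.14, "dz": -0.014, "wx": 0, "wy": 0, "wz": 0, "jaw": 0.1},
    {"dx": -0.49, "dy": -0.09, "dz": -0.014, "wx": 0, "wy": 0, "wz": 0, "jaw": 0.1},
    {"dx": -0.5, "dy": -0.04, "dz": -0.014, "wx": 0, "wy": 0, "wz": 0, "jaw": 0.1},
    {"dx": -0.5, "dy": 0.01, "dz": -0.014, "wx": 0, "wy": 0, "wz": 0, "jaw": 0.1},
    {"dx": -0.5, "dy": 0.06, "dz": -0.014, "wx": 0, "wy": 0, "wz": 0, "jaw": 0.1},
  ],
  grip_force=6,
)

```text
time_s: 15.25
position: [0.5153, -0.0039, 0.0824]
orientation: [3.142, 0.001, 0.253]
ft_force: [1.6, -3.7, 2.7]
opening: 0.0234
```

Call:
move_arm(
  deltas=[
    {"dx": -0.49, "dy": 0.11, "dz": -0.014, "wx": 0, "wy": 0, "wz": 0, "jaw": 0.1},
    {"dx": -0.47, "dy": 0.16, "dz": -0.014, "wx": 0, "wy": 0, "wz": 0, "jaw": 0.1},
    {"dx": -0.46, "dy": 0.2, "dz": -0.014, "wx": 0, "wy": 0, "wz": 0, "jaw": 0.1},
    {"dx": -0.43, "dy": 0.25, "dz": -0.014, "wx": 0, "wy": 0, "wz": 0, "jaw": 0.1},
    {"dx": -0.41, "dy": 0.29, "dz": -0.014, "wx": 0, "wy": 0, "wz": 0, "jaw": 0.1},
  ],
  grip_force=6,
)

```text
time_s: 15.75
position: [0.4928, 0.0067, 0.0817]
orientation: [-3.141, 0.001, 0.253]
ft_force: [-0.3, -2.8, 2.6]
opening: 0.0239
```

Call:
move_arm(
  deltas=[
    {"dx": -0.37, "dy": 0.33, "dz": -0.014, "wx": 0, "wy": 0, "wz": 0, "jaw": 0.1},
    {"dx": -0.34, "dy": 0.37, "dz": -0.014, "wx": 0, "wy": 0, "wz": 0, "jaw": 0.1},
    {"dx": -0.3, "dy": 0.4, "dz": -0.014, "wx": 0, "wy": 0, "wz": 0, "jaw": 0.1},
    {"dx": -0.26, "dy": 0.43, "dz": -0.014, "wx": 0, "wy": 0, "wz": 0, "jaw": 0.1},
    {"dx": -0.22, "dy": 0.45, "dz": -0.014, "wx": 0, "wy": 0, "wz": 0, "jaw": 0.1},
  ],
  grip_force=6,
)

```text
time_s: 16.25
position: [0.4782, 0.0266, 0.081]
orientation: [-3.141, 0.0, 0.253]
ft_force: [-0.9, -2.2, 1.3]
opening: 0.0235
```

Call:
move_arm(
  deltas=[
    {"dx": -0.17, "dy": 0.47, "dz": -0.014, "wx": 0, "wy": 0, "wz": 0, "jaw": 0.1},
    {"dx": -0.1, "dy": 0.48, "dz": -0.014, "wx": 0, "wy": 0, "wz": 0, "jaw": 0.1},
    {"dx": -0.05, "dy": 0.49, "dz": -0.014, "wx": 0, "wy": 0, "wz": 0, "jaw": 0.1},
    {"dx": 0, "dy": 0, "dz": 0, "wx": 0, "wy": 0, "wz": 0, "jaw": 0.1},
    {"dx": 0, "dy": 0, "dz": 0, "wx": 0, "wy": 0, "wz": 0, "jaw": 0.1},
  ],
  grip_force=10,
)

```text
time_s: 16.75
position: [0.4749, 0.041, 0.0806]
orientation: [-3.141, 0.001, 0.253]
ft_force: [-5.7, 1.8, 3.3]
opening: 0.0234
```

```bash
python3 - <<'E'
from h import *
s=env.observe(); print(s["position"],s["ft_force"],s["opening"],s["time_s"])
a=imaging.read_camera("wrist"); t=imaging.read_camera("top")[110:230,250:350]; sc=imaging.read_camera("scene")[180:280,260:360]
r=lambda x:cv2.resize(x,(400,300) if x.shape[0]>300 else (400,400),interpolation=cv2.INTER_CUBIC)
top=np.hstack([cv2.resize(t,(300,360)),cv2.resize(sc,(360,360))]); 
print(cv2.imwrite("pics/end.png",np.vstack([cv2.resize(a[:220],(660,227)),top])[:,:,::-1]))
E
```

```text
[0.47492618 0.04102351 0.08057729] [-5.6677411   1.8470294   3.31521363] 0.023355506409063188 16.75
True
```

View pics/end.png

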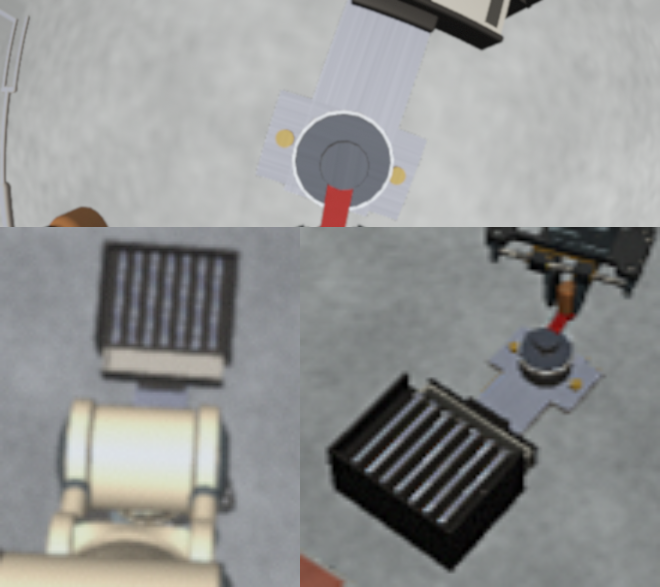

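```bash
python3 -c "
from cell import env
print(env.finish_job())"
```

```text
the job is handed in; nothing more can be done
None
```

I carried out the job and handed it in at about 17 s of the 67 s allowed. No verdict came back.

- **Backward:** I gripped the knob from above and led it anticlockwise about 3.1 rad. The vertical force then flipped from about +7 N to −4 N as the screw came off the lip. I eased the grip and lowered the knob about 8.5 mm until it seated (+3 N).
- **Forward:** I turned it clockwise one full turn. The hand came back to the starting position within 0.5 mm and sank 10.2 mm, in line with the 10 mm pitch. It did not jam, and no force component in the readings during this turn was over about 6 N.
- **Last checks:** The final picture shows the knob still in the fingers with the crank pointing towards the robot. The opening was 23.4 mm at a 10 N grip. The caddy and tray looked where they were, and so did the parts of the fork and spice jar in view. I did not check the other loose items again, but nothing touched them.

**Disagreement:** The overhead, scene and wrist cameras differed by up to 8 mm on the screw axis at first. A closer look with the wrist camera settled it, and the low forces on the circle agreed. I did not measure the screw's height directly. It is inferred from the hand's descent and the forces.

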